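# Move the tape roll to the other folding hook

### The job

On the packing bench in the stockroom, unfold the green swing hook until it stands square out from the screen, then move the brown tape roll from the red hook onto the green one and leave it hanging there, without letting it drop. Then fold the emptied red hook flat against the screen.

Things in the scene. Friction and masses are not known exactly. Their poses are not given: they have to be found in the camera images.
- tape_roll: Brown packing-tape roll: a ring, 130 mm outside, 76 mm hole, 38 mm wide, 0.25 kg. Origin at its centre, x along its axis. It hangs on the unfolded red hook, whose bar passes through the hole along x; the bar's top is 38 mm above the centre, the ring's top 65 mm. Grip it from above across its width, in the 27 mm wall over the bar. (The white roll plays no part.)
- green_tip (a point): Green hook: a level 12 mm round bar, axis 150 mm above the bench, 125 mm from its upright hinge axis to its tip, an upright 14 mm round pin whose top is 34 mm above the bar's axis. This point is on the pin's axis, 20 mm above the bar's axis; x points along the bar from hinge to tip, z up. Pinch or push the pin from above; about 1 N swings it and hinge friction holds it.
- red_tip (a point): The same point on the red hook, identical but for colour. The hinges are 240 mm apart, on the front (+x side, away from the robot) of a low grey perforated screen, 460 mm wide and 18 mm thick, its top 145 mm above the bench, its front face 17 mm behind the hinge axes. Which hook is left or right varies.
- green_hook (a joint): Angle of the green hook: 0 = folded flat, parallel to the screen, tip to the robot's left (+y); 1.571 = unfolded, square out from the screen's front, tip away from the robot (+x). Stops at both ends. Seen from above, unfolding turns it clockwise. Starts folded or nearly so.
- red_hook (a joint): Angle of the red hook, same meaning. Starts unfolded, carrying the roll.
There are look-alikes about, which are no part of the job. Of the things like the tape_roll, leave any that is yellow; of the rest the larger one is meant.

How it is judged:
On the way, in this order (a step that is already met when the one before it is completed fails the run):
1. the green hook is unfolded (within 15 degrees of square out) while the roll still hangs on the red hook (value of joint green_hook above 1.31 rad and distance between tape_roll and red_tip below 0.13 m), for 0.2 s.
2. the roll hangs on the green hook (x of tape_roll in the frame of green_tip between -0.12 and -0.015 m and y of tape_roll in the frame of green_tip between -0.03 and 0.03 m and z of tape_roll in the frame of green_tip between -0.065 and -0.035 m), for 0.2 s.
At the end, for the whole second after the job is handed in: The brown roll hangs at rest on the green hook's bar, between hinge and tip (its centre within 30 mm sideways of the bar and about 32 mm, give or take 15, below the bar's axis); the green hook is within 15 degrees of square out and the red hook within 11 degrees of flat (all of step 2 and value of joint green_hook above 1.31 rad and value of joint red_hook below 0.2 rad and linear speed of tape_roll below 0.05 m/s); the robot touches nothing.
It fails at once if the roll is dropped to the bench (its centre comes below 80 mm) (height (world z) of tape_roll below 0.08 m).
It also fails if it takes over 67 s, if anything falls off the work surface, if the arm or the gripper's body presses on something with over 40 N, if the wrist force passes 120 N, or if a joint passes its speed limit or range.

### The arm

A 7-joint arm with a two-finger parallel gripper is mounted at the origin on the work surface. World frame = base frame: x ahead of the robot, y to its left, z up, the work surface at z = 0. Lengths are in m, angles in rad, forces in N, time in s.
With the tool pointing down it reaches from about 0.4 to 0.875 m from the base axis. Payload 6.5 kg.
Tool frame: the origin (TCP) lies between the finger pads; the fingertips stand 19 mm ahead of it and the grasp point (between the pads) is the TCP; x points along the fingers, y is the direction in which the jaws open and shut, and the axes are right-handed (so a half turn about x gives the same grasp; the last joint's range is limited). The gripper opens to 88 mm and grips with 3 to 60 N. Pads are 18 mm wide; open, the fingers measure 123 mm over their backs; the gripper's body (75 mm by 187 mm) begins 45 mm behind the grasp point.
Start: joints at [1.074, 0.536, -0.004, 1.538, 0.003, 1.067, -0.071], TCP at [0.271, -0.591, 0.258] pointing down, gripper open.
Joint ranges: [-2.7, 2.7], [-0.37, 2.16], [-1.27, 1.26], [0.24, 2.4], [-1.31, 4.45], [0.19, 1.91], [-2.76, 2.76]. Speed limits (rad/s): [2.39, 2.39, 3.14, 3.14, 3.14, 3.14, 3.14].

### API

Orientations are given as a 3x3 rotation matrix whose columns are the frame's x, y, z axes.
In Python, from station import bot gives the robot as it stands.
- The arm moves only by the shell command python3 -m jog 'ROWS' [FORCE]. ROWS is JSON, a list of rows, each a list of 7 numbers: the shift along the tool's x, y, z in cm, then the turn, a rotation vector about the tool's x, y, z in rad, then the opening, from 0 (shut) to 1 (fully open). In form: [[x, y, z, ax, ay, az, fingers], ...]. A call has 1 to 10 rows; each row is the pose to reach, as a shift and turn from the pose commanded when the call began, along the tool's axes at that moment; what a row does not reach only later rows make up. A row lasts 1/12 s, in which the tool goes at most 41.7 mm and 7.16 degrees, less where a joint would pass 70% of its speed; a pose out of reach is approached as far as the arm can. A call with a gripper value outside its range is refused whole. The fingers move at their own pace and stop on an object; FORCE is the grip in N (left out, the last holds). Time passes only in rows, so rows that repeat a pose let the fingers close. It gives the time, the measured TCP pose, the force and the opening at its end, in the units of the state.
- bot.observe(): the state, without advancing time (a new reading comes with each control period).
- bot.snapshot(name): name is "scene" or "top" or "wrist"; returns a dict with "color" (420x560x3 uint8, blue, green, red), "z_map" (420x560 float32, m along the optical axis (not along the pixel's ray), 0 where there is no reading), "vertical_fov" (degrees; the focal length in pixels is half the picture's height over the tangent of half this angle, whatever the lens; pixels are square), "cx", "cy" (the principal point, pixels), "R" (3x3) and "t" (3): a world point X has camera coordinates R X + t. Camera axes: x right, y down, z forward; pixel columns grow to the right and rows downward; lengths in m; the calibration is good to about 2 mm. The wrist camera is an equidistant fisheye: a pixel r from the principal point sees the ray r / f radians off the axis. A picture is of the moment at which its call begins.
- bot.hand_in(): hands the job in, once; it reports no verdict.
The state is a dict: "clock": time; "joints": joint angles; "joint_velocities": joint speeds; "joint_efforts": joint torques, N m; "tool_pos": TCP position; "orientation": TCP orientation; "ft_force": force on the tool from outside, world axes, zero at the start; "moment": the same for the moment, N m; "grip_width": finger opening in m.
Only numpy, scipy, OpenCV 4.12 (cv2) and the standard library are available. Lean on these libraries where they do the work, as an engineer would, in place of code of your own. Each camera call takes 0.05 s, during which the arm holds its last target.

## Working session

There is one attempt and no reset: what is moved stays moved. The work goes in short steps, Python scripts to look and compute and a shell command to move; the robot and the scene stay as the last step left them, time stands still between calls to the robot, and variables do not carry over. Pictures are saved under pics/ and viewed, and the job is handed in when it is done.

```bash
ls; mkdir -p pics
python3 - <<'E'
from station import bot
import cv2, numpy as np, pickle
o=bot.observe(); print({k:np.round(v,3).tolist() for k,v in o.items()})
for n in ("scene","top"):
    s=bot.snapshot(n); cv2.imwrite(f"pics/{n}0.png",s["color"]); pickle.dump(s,open(f"{n}0.pkl","wb"))
    print(n,s["vertical_fov"],s["cx"],s["cy"],np.round(s["R"],3).tolist(),np.round(s["t"],3))
E
```

```text
pics
{'clock': 0.0, 'joints': [1.074, 0.537, -0.004, 1.539, 0.003, 1.067, -0.071], 'joint_velocities': [0.0, -0.001, -0.001, 0.001, -0.001, -0.002, 0.001], 'joint_efforts': [0.0, -57.098, 0.991, -25.16, -0.056, 0.018, 0.0], 'tool_pos': [0.271, -0.59, 0.257], 'orientation': [[-0.001, 0.418, -0.909], [0.001, -0.909, -0.418], [-1.0, -0.002, 0.0]], 'ft_force': [-0.007, 0.664, -0.568], 'moment': [0.013, 0.011, -0.012], 'grip_width': 0.088}
scene 53.53241912300539 276.8171568974786 206.14298965292807 [[0.31, 0.951, 0.001], [0.737, -0.24, -0.632], [-0.6, 0.197, -0.775]] [-0.131 -0.301  1.35 ]
top 51.852920151156255 279.227478980091 211.53196996106652 [[0.024, -1.0, 0.009], [-0.998, -0.024, -0.056], [0.056, -0.007, -0.998]] [-0.072  0.497  0.973]
```

View pics/scene0.png

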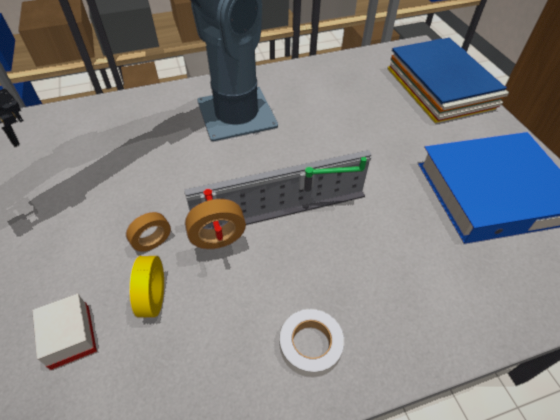

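View pics/top0.png

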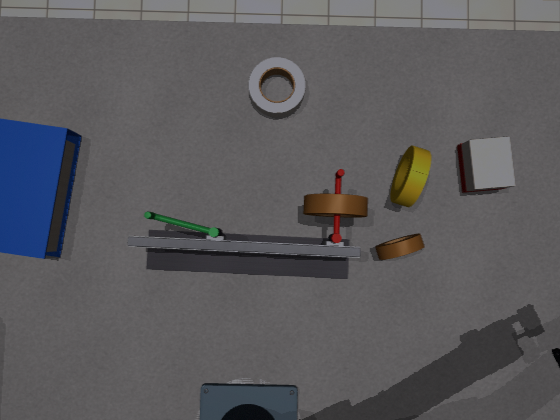

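Candidates for the roll in the top view: the large brown ring on the red hook (336,205), a small brown ring (400,247), a yellow ring (411,177) and the white ring (277,85). The large brown one on the red bar is the one meant. The green tip is at (149,215) and its hinge at (214,232). The red tip is at (341,173) and its hinge at (336,238).

```bash
cat > h.py <<'E'
import numpy as np, cv2
def world(s,u=None,v=None,z=None):
    "all-pixel world map from depth (pinhole), or ray-plane at height z"
    f=210/np.tan(np.radians(s["vertical_fov"])/2)
    R,t=np.array(s["R"]),np.array(s["t"])
    if u is None: v,u=np.mgrid[0:420,0:560]
    d=np.stack([(u-s["cx"])/f,(v-s["cy"])/f,np.ones_like(u,float)],-1)
    if z is None: P=d*s["z_map"][...,None]; return (P-t)@R
    c=-R.T@t; dw=d@R; return c+dw*((z-c[2])/dw[...,2])[...,None]
def masks(s):
    h=cv2.cvtColor(s["color"],cv2.COLOR_BGR2HSV).astype(int); H,S,V=h[...,0],h[...,1],h[...,2]
    return dict(green=(H>50)&(H<75)&(S>150)&(V>60),red=((H<4)|(H>176))&(S>180)&(V>80),brown=(H>8)&(H<18)&(S>120)&(V>60))
E
python3 - <<'E'
import pickle,cv2,numpy as np
from h import *
s=pickle.load(open("top0.pkl","rb")); W=world(s); m=masks(s)
np.set_printoptions(precision=4,suppress=True)
for c in ("green","red"):
    P=W[m[c]]; P=P[(P[:,2]>.1)]; print(c,len(P),P.min(0),P.max(0))
    pin=P[P[:,2]>.17]; 
    # tops of pin
    n,l,st,ce=cv2.connectedComponentsWithStats((m[c]&(W[...,2]>.168)).astype(np.uint8))
    for i in range(1,n):
        if st[i,4]>8: print('  high',ce[i],st[i,4],W[l==i].mean(0),W[l==i].max(0)[2])
    n,l,st,ce=cv2.connectedComponentsWithStats(m[c].astype(np.uint8))
    bar=P[(P[:,2]>.145)&(P[:,2]<.162)]; vx,vy,x0,y0=cv2.fitLine(bar[:,:2].astype(np.float32),cv2.DIST_HUBER,0,.01,.01).ravel(); print('  bar dir',vx,vy,x0,y0)
n,l,st,ce=cv2.connectedComponentsWithStats(m["brown"].astype(np.uint8))
for i in range(1,n):
    if st[i,4]>100: P=W[l==i]; T=P[P[:,2]>P[:,2].max()-.008]; print('brown',ce[i],st[i],T.mean(0),T.min(0),T.max(0))
im=cv2.resize(s["color"][140:280,120:450],None,fx=2.4,fy=2.4,interpolation=cv2.INTER_CUBIC); cv2.imwrite("pics/crop0.png",im)
# screen
P=W[225:260,130:360].reshape(-1,3);P=P[(abs(P[:,2]-.145)<.006)]; print('screen',P.min(0),P.max(0))
E
```

```text
green 312 [0.4417 0.059  0.1512] [0.4821 0.1944 0.1869]
  high [147.08 214.64] 25 [0.4769 0.1903 0.1843] 0.18686104876404508
  bar dir 0.23100501 0.97295254 0.4628296 0.1301571
red 268 [ 0.4334 -0.1784  0.1512] [ 0.5729 -0.0526  0.9998]
  high [340.375  172.1562] 32 [ 0.5627 -0.1694  0.2098] 0.9997794442351723
  bar dir 0.9997904 -0.020474033 0.4839587 -0.1713707
brown [336.7973 203.6739] [ 307  194   60   21 1110] [ 0.443  -0.0526  0.9998] [ 0.443  -0.0526  0.9998] [ 0.443  -0.0526  0.9998]
brown [401.9631 246.7244] [382 235  42  24 624] [ 0.443  -0.0526  0.9998] [ 0.443  -0.0526  0.9998] [ 0.443  -0.0526  0.9998]
screen [ 0.4042 -0.2185  0.139 ] [0.455  0.2349 0.1508]
```

View pics/crop0.png

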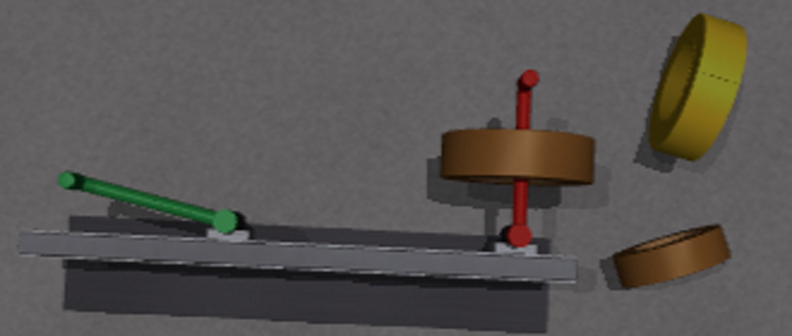

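The crop confirms that the large brown ring is the one threaded on the red bar. Next I'm refining the geometry with invalid depth removed.

```bash
cat >> h.py <<'E'
def find(s):
    W=world(s); m=masks(s); W[s["z_map"]<=0]=np.nan; out={}
    for c in ("green","red"):
        k=m[c]&(W[...,2]>.12)&(W[...,2]<.21)
        P=W[k]; bar=P[P[:,2]<.162]; pin=P[P[:,2]>.168]
        tip=np.median(pin,0) if len(pin) else None
        vx,vy,x0,y0=cv2.fitLine(bar[:,:2].astype(np.float32),cv2.DIST_HUBER,0,.01,.01).ravel()
        out[c]=(tip,bar[:,:2].mean(0),(vx,vy),len(bar))
    k=m["brown"]&(W[...,2]>.15)&(W[...,2]<.5); P=W[k]
    zt=np.percentile(P[:,2],98); T=P[P[:,2]>zt-.006]
    out["roll"]=(zt,T.mean(0),cv2.minAreaRect(T[:,:2].astype(np.float32)*1000),cv2.minAreaRect(P[:,:2].astype(np.float32)*1000))
    return out
E
python3 - <<'E'
import pickle
from h import *
np.set_printoptions(precision=4,suppress=True)
s=pickle.load(open("top0.pkl","rb"))
for k,v in find(s).items(): print(k,v)
W=world(s); W[s["z_map"]<=0]=np.nan
k=np.zeros((420,560),bool); k[228:262,128:362]=1
k&=(abs(W[...,2]-.145)<.005); 
import cv2
hs=cv2.cvtColor(s["color"],cv2.COLOR_BGR2HSV); k&=hs[...,1]<60
P=W[k]; print('screen',cv2.minAreaRect(P[:,:2].astype(np.float32)*1000),cv2.fitLine(P[:,:2].astype(np.float32),cv2.DIST_HUBER,0,.01,.01).ravel(),len(P))
for n,(u,v),z in [("g hinge",(214,231.5),.156),("g tip",(148.3,214.8),.184),("r hinge",(336,238),.156),("r tip",(340.5,172.5),.184),("bar green near tip",(152,216),.156)]:
    print(n,world(s,np.array(float(u)),np.array(float(v)),z))
E
```

```text
green (array([0.4762, 0.1904, 0.1844]), array([0.4628, 0.1302]), (np.float32(0.23100501), np.float32(0.97295254)), 287)
red (array([ 0.5666, -0.1727,  0.1845]), array([ 0.484 , -0.1714]), (np.float32(0.9997904), np.float32(-0.020474033)), 234)
roll (np.float64(0.1848066568952242), array([ 0.5069, -0.1731,  0.182 ]), ((507.0233154296875, -173.25440979003906), (36.5749397277832, 59.22937774658203), 0.7090697288513184), ((507.09124755859375, -173.04156494140625), (113.01416778564453, 37.00724411010742), 88.96949768066406))
screen ((420.329345703125, 8.566390991210938), (458.8933410644531, 21.411535263061523), 88.5831298828125) [0.0251 0.9997 0.4206 0.0089] 2157
g hinge [0.4483 0.0673 0.156 ]
g tip [0.4767 0.188  0.184 ]
r hinge [ 0.4413 -0.1709  0.156 ]
r tip [ 0.566  -0.1735  0.184 ]
bar green near tip [0.4757 0.189  0.156 ]
```

```bash
cat > to.py <<'E'
import sys,numpy as np
from scipy.spatial.transform import Rotation as Ro
from station import bot
# args: x y z jaw_azimuth_deg ... ; prints row(s) from the current measured pose
o=bot.observe(); R=np.array(o["orientation"]); p=np.array(o["tool_pos"])
a=list(map(float,sys.argv[1:]))
for i in range(0,len(a),4):
    x,y,z,az=a[i:i+4]; az=np.radians(az); X=np.array([0,0,-1.]); Y=np.array([np.cos(az),np.sin(az),0]); T=np.c_[X,Y,np.cross(X,Y)]
    print(np.round(R.T@(np.array([x,y,z])-p)*100,2), np.round(Ro.from_matrix(R.T@T).as_rotvec(),3))
E
python3 to.py .55 -.25 .257 -40  .477 .189 .257 -13.3
```

```text
[ 2.000e-02 -1.926e+01 -3.954e+01] [-0.442 -0.     0.001]
[  0.08 -62.2  -51.24] [-0.908 -0.001  0.001]
```

```bash
python3 -m jog '[[0,-19.3,-39.5,-0.44,0,0,1],[0,-19.3,-39.5,-0.44,0,0,1],[0,-19.3,-39.5,-0.44,0,0,1],[0,-19.3,-39.5,-0.44,0,0,1],[0,-19.3,-39.5,-0.44,0,0,1],[0,-19.3,-39.5,-0.44,0,0,1],[0,-19.3,-39.5,-0.44,0,0,1],[0,-19.3,-39.5,-0.44,0,0,1],[0,-19.3,-39.5,-0.44,0,0,1],[0,-19.3,-39.5,-0.44,0,0,1]]' 5; python3 to.py .477 .189 .257 -13.3
```

```text
clock: 0.93
tool_pos: [0.5359, -0.2663, 0.2575]
orientation: [[-0.001, 0.765, -0.644], [0.0, -0.644, -0.765], [-1.0, -0.0, 0.0]]
ft_force: [-0.1, -0.2, -0.7]
grip_width: 0.088
[  0.06 -33.84 -31.02] [-0.468  0.     0.001]
```

```bash
python3 -m jog '[[0,-33.8,-31,-0.468,0,0,1],[0,-33.8,-31,-0.468,0,0,1],[0,-33.8,-31,-0.468,0,0,1],[0,-33.8,-31,-0.468,0,0,1],[0,-33.8,-31,-0.468,0,0,1],[0,-33.8,-31,-0.468,0,0,1],[0,-33.8,-31,-0.468,0,0,1],[0,-33.8,-31,-0.468,0,0,1],[0,-33.8,-31,-0.468,0,0,1],[0,-33.8,-31,-0.468,0,0,1]]' 5;  python3 -m jog '[[0,0,0,0,0,0,1],[0,0,0,0,0,0,1],[0,0,0,0,0,0,1],[0,0,0,0,0,0,1]]'; python3 to.py .477 .189 .257 -13.3
```

```text
clock: 1.77
tool_pos: [0.4809, 0.1468, 0.2576]
orientation: [[-0.0, 0.973, -0.23], [-0.0, -0.23, -0.973], [-1.0, -0.0, 0.0]]
ft_force: [1.6, 0.0, 0.3]
grip_width: 0.0885
clock: 2.1
tool_pos: [0.482, 0.1434, 0.2574]
orientation: [[-0.001, 0.973, -0.232], [-0.001, -0.232, -0.973], [-1.0, -0.0, 0.001]]
ft_force: [0.2, -0.5, -0.3]
grip_width: 0.088
[ 0.03 -1.54 -4.32] [-0.002  0.001  0.   ]
```

```bash
python3 -m jog '[[0,-1.54,-4.3,0,0,0,1],[0,-1.54,-4.3,0,0,0,1],[0,-1.54,-4.3,0,0,0,1],[0,-1.54,-4.3,0,0,0,1],[3,-1.54,-4.3,0,0,0,1],[3,-1.54,-4.3,0,0,0,1],[3,-1.54,-4.3,0,0,0,1]]'; python3 to.py .477 .189 .185 -13.3
cat > look.py <<'E'
import sys,cv2,pickle
from station import bot
for a in sys.argv[1:]:
    n,f=a.split(":"); s=bot.snapshot(n); cv2.imwrite(f"pics/{f}.png",s["color"]); pickle.dump(s,open(f"{f}.pkl","wb"))
E
python3 look.py wrist:w1 scene:s1
```

```text
clock: 2.68
tool_pos: [0.4761, 0.1882, 0.2268]
orientation: [[-0.003, 0.973, -0.232], [-0.002, -0.232, -0.973], [-1.0, -0.003, 0.003]]
ft_force: [0.5, -0.3, 0.1]
grip_width: 0.0879
[ 4.18  0.08 -0.11] [-0.002  0.003  0.003]
```

View pics/w1.png

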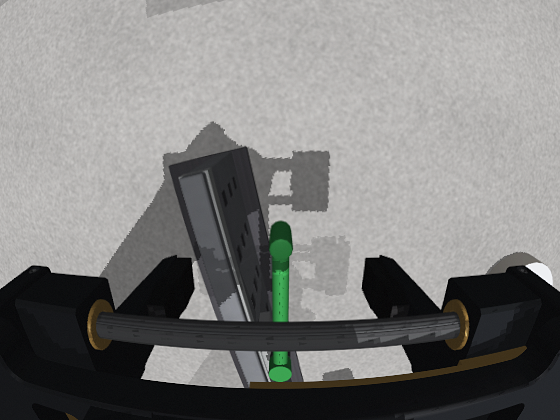

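View pics/s1.png

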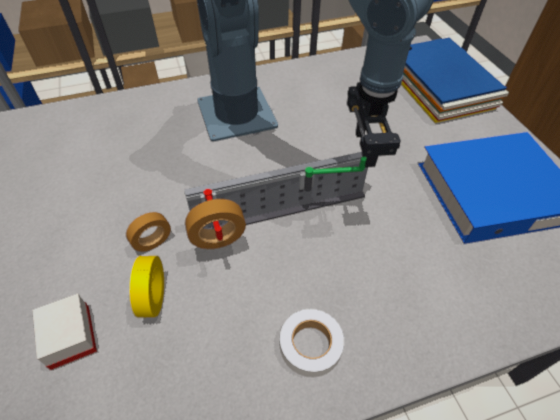

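The wrist view shows the green pin top at (280,245), midway between the fingertips at (180,262) and (375,262). I'll descend and pinch lightly.

```bash
python3 -m jog '[[2.5,0,0,0,0,0,1],[4.2,0,0,0,0,0,1],[4.2,0,0,0,0,0,1],[4.2,0,0,0,0,0,0],[4.2,0,0,0,0,0,0],[4.2,0,0,0,0,0,0],[4.2,0,0,0,0,0,0],[4.2,0,0,0,0,0,0],[4.2,0,0,0,0,0,0],[4.2,0,0,0,0,0,0]]' 5
python3 -m jog '[[0,0,0,0,0,0,0],[0,0,0,0,0,0,0],[0,0,0,0,0,0,0]]' 5
python3 - <<'E'
import numpy as np
H=np.array([.4483,.067]); x=np.array([.9997,-.0251]); y=np.array([.0251,.9997])
import subprocess
a=[]
for q in np.radians([12,25,35,45,55,65,75,85,89]):
    p=H+.125*(np.sin(q)*x+np.cos(q)*y); a+=[p[0],p[1],.185,-1.44-np.degrees(q)]
print(subprocess.run(["python3","to.py"]+[str(v) for v in a],capture_output=True,text=True).stdout)
E
```

```text
clock: 3.62
tool_pos: [0.4768, 0.1906, 0.186]
orientation: [[0.0, 0.973, -0.23], [0.0, -0.23, -0.973], [-1.0, 0.0, -0.0]]
ft_force: [0.6, 0.4, -0.6]
grip_width: 0.0438
clock: 3.87
tool_pos: [0.4766, 0.1906, 0.1857]
orientation: [[-0.0, 0.973, -0.23], [-0.0, -0.23, -0.973], [-1.0, -0.0, 0.0]]
ft_force: [0.2, -0.2, -0.0]
grip_width: 0.0236
[0.07 0.12 0.18] [0.003 0.    0.   ]
[0.07 2.93 0.51] [0.23 0.   0.  ]
[0.07 5.   1.18] [0.404 0.    0.   ]
[0.07 6.92 2.21] [0.579 0.    0.   ]
[0.07 8.63 3.56] [0.753 0.    0.   ]
[ 0.07 10.09  5.18] [0.928 0.    0.   ]
[ 0.07 11.24  7.03] [1.102 0.    0.   ]
[ 0.07 12.05  9.06] [1.277 0.    0.   ]
[ 0.07 12.27  9.9 ] [1.347 0.    0.   ]
```

```bash
python3 -m jog '[[0,0,0,0,0,0,0],[0,0,0,0,0,0,0],[0,0,0,0,0,0,0],[0,0,0,0,0,0,0]]' 5
python3 -m jog '[[0,1.5,0.3,0.11,0,0,0],[0,2.9,0.5,0.23,0,0,0],[0,4,0.8,0.32,0,0,0],[0,5,1.2,0.404,0,0,0],[0,6,1.65,0.49,0,0,0],[0,6.9,2.2,0.579,0,0,0],[0,7.8,2.85,0.666,0,0,0],[0,8.6,3.55,0.753,0,0,0],[0,8.6,3.55,0.753,0,0,0],[0,8.6,3.55,0.753,0,0,0]]' 5
python3 - <<'E'
import numpy as np
H=np.array([.4483,.067]); x=np.array([.9997,-.0251]); y=np.array([.0251,.9997])
import subprocess
a=[]
for q in np.radians([55,60,65,70,75,80,85,89]):
    p=H+.125*(np.sin(q)*x+np.cos(q)*y); a+=[p[0],p[1],.185,-1.44-np.degrees(q)]
print(subprocess.run(["python3","to.py"]+[str(v) for v in a],capture_output=True,text=True).stdout)
E
python3 look.py scene:s2
```

```text
clock: 4.2
tool_pos: [0.4767, 0.1906, 0.1857]
orientation: [[0.0, 0.973, -0.23], [0.0, -0.23, -0.973], [-1.0, 0.0, -0.0]]
ft_force: [1.4, 0.1, -0.8]
grip_width: 0.0135
clock: 5.03
tool_pos: [0.553, 0.1365, 0.1858]
orientation: [[0.002, 0.554, -0.832], [0.001, -0.832, -0.554], [-1.0, 0.001, -0.002]]
ft_force: [3.0, 2.0, -2.7]
grip_width: 0.0139
[ 0.08 -0.    0.07] [ 0.002 -0.002 -0.001]
[0.08 1.09 0.12] [ 0.089 -0.002 -0.   ]
[0.08 2.17 0.26] [ 0.177 -0.002 -0.   ]
[0.08 3.23 0.5 ] [ 0.264 -0.002 -0.   ]
[0.08 4.27 0.83] [ 0.351 -0.002 -0.   ]
[0.08 5.28 1.25] [ 0.438 -0.002 -0.   ]
[0.08 6.25 1.75] [ 0.526 -0.002 -0.   ]
[0.08 6.99 2.22] [ 0.595 -0.002  0.   ]
```

View pics/s2.png

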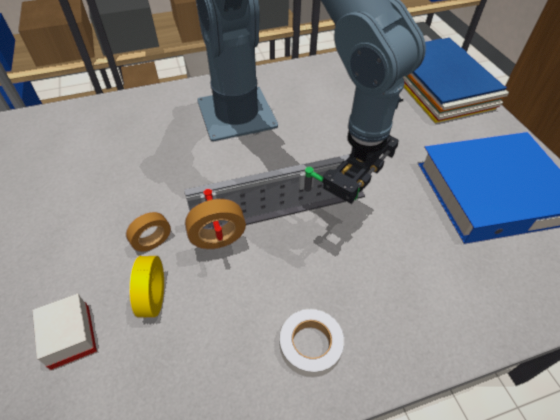

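The hook is following the gripper: the green hinge is at (310,172) and the bar points toward the hand at (345,185). I'll continue to about 89°, then release and rise.

```bash
python3 -m jog '[[0,1.1,0.1,0.09,0,0,0],[0,2.2,0.25,0.177,0,0,0],[0,3.2,0.5,0.264,0,0,0],[0,4.3,0.8,0.351,0,0,0],[0,5.3,1.25,0.438,0,0,0],[0,6.25,1.75,0.526,0,0,0],[0,7,2.2,0.595,0,0,0],[0,7,2.2,0.595,0,0,0],[0,7,2.2,0.595,0,0,0]]' 5
python3 to.py .573 .064 .185 -90.4
python3 -m jog '[[0,0,0,0,0,0,0.5],[0,0,0,0,0,0,0.5],[0,0,0,0,0,0,0.5],[0,0,0,0,0,0,0.5],[-2,0,0,0,0,0,0.5],[-5,0,0,0,0,0,1],[-8,0,0,0,0,0,1],[-8,0,0,0,0,0,1]]' 5
python3 to.py .6 -.06 .26 -45 .507 -.173 .26 -1.44
```

```text
clock: 5.83
tool_pos: [0.5726, 0.0667, 0.1859]
orientation: [[0.001, -0.005, -1.0], [0.001, -1.0, 0.005], [-1.0, -0.001, -0.001]]
ft_force: [2.8, 1.2, -1.5]
grip_width: 0.0134
[ 0.09  0.27 -0.04] [ 0.002 -0.001  0.001]
clock: 6.5
tool_pos: [0.5754, 0.0663, 0.2714]
orientation: [[0.009, -0.009, -1.0], [0.001, -1.0, 0.009], [-1.0, -0.001, -0.009]]
ft_force: [1.8, -0.5, 1.0]
grip_width: 0.0616
[ 1.14 12.61 -2.56] [-0.794 -0.009 -0.002]
[ 1.05 23.99  6.64] [-1.555 -0.008 -0.006]
```

```bash
python3 -m jog '[[0,24,6.6,-1.555,0,0,1],[0,24,6.6,-1.555,0,0,1],[0,24,6.6,-1.555,0,0,1],[0,24,6.6,-1.555,0,0,1],[0,24,6.6,-1.555,0,0,1],[0,24,6.6,-1.555,0,0,1],[0,24,6.6,-1.555,0,0,1],[0,24,6.6,-1.555,0,0,1],[0,24,6.6,-1.555,0,0,1],[0,24,6.6,-1.555,0,0,1]]' 5
python3 -m jog '[[0,0,0,0,0,0,1],[0,0,0,0,0,0,1],[0,0,0,0,0,0,1]]'
python3 look.py wrist:w3 top:t3
python3 - <<'E'
import pickle
from h import *
np.set_printoptions(precision=4,suppress=True)
for k,v in find(pickle.load(open("t3.pkl","rb"))).items(): print(k,v)
E
python3 to.py  .507 -.173 .27 -1.44
```

```text
clock: 7.33
tool_pos: [0.5038, -0.1741, 0.2653]
orientation: [[-0.001, 0.931, -0.364], [0.0, -0.364, -0.931], [-1.0, -0.001, 0.0]]
ft_force: [0.2, 0.8, -0.9]
grip_width: 0.0881
clock: 7.58
tool_pos: [0.5042, -0.1736, 0.2655]
orientation: [[-0.0, 0.928, -0.372], [0.0, -0.372, -0.928], [-1.0, -0.0, 0.0]]
ft_force: [0.8, 0.2, -0.1]
grip_width: 0.0881
green (array([0.5721, 0.0674, 0.1841]), array([0.5106, 0.0668]), (np.float32(0.9999866), np.float32(-0.005180843)), 228)
red (array([ 0.5668, -0.1725,  0.1847]), array([ 0.5477, -0.1719]), (np.float32(0.9998526), np.float32(-0.017170915)), 27)
roll (np.float64(0.18248238111953702), array([ 0.51  , -0.1518,  0.1797]), ((509.1923522949219, -149.5261993408203), (19.568788528442383, 39.03803634643555), 70.90980529785156), ((507.8844299316406, -139.17649841308594), (48.94969940185547, 35.726314544677734), 87.88955688476562))
[-0.44  0.23 -0.14] [-0.355  0.     0.   ]
```

View pics/t3.png

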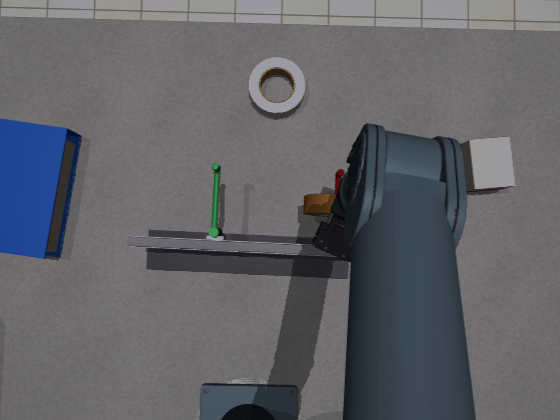

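View pics/w3.png

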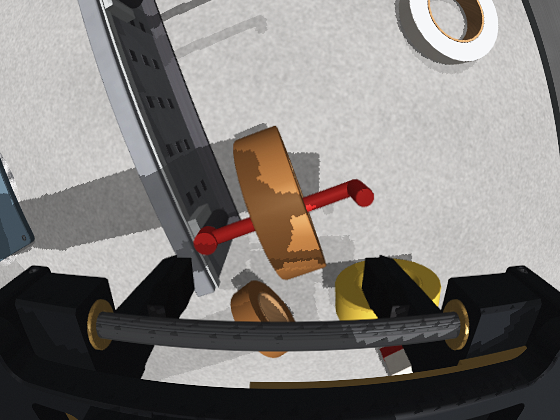

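The green bar now stands square out, with its pin at (215,166) in the top view and q≈1.55 rad. The roll still hangs on red. Finishing the yaw, then descending.

```bash
python3 -m jog '[[0,0.2,-0.1,-0.355,0,0,1],[0,0.2,-0.1,-0.355,0,0,1],[0,0.2,-0.1,-0.355,0,0,1],[0,0.2,-0.1,-0.355,0,0,1],[0,0.2,-0.1,-0.355,0,0,1],[0,0.2,-0.1,-0.355,0,0,1],[0,0.2,-0.1,-0.355,0,0,1]]' 
python3 to.py  .507 -.1725 .179 -1.44
python3 look.py wrist:w4
```

```text
clock: 8.27
tool_pos: [0.5066, -0.1734, 0.2657]
orientation: [[-0.0, 1.0, -0.025], [-0.0, -0.025, -1.0], [-1.0, -0.0, 0.0]]
ft_force: [0.7, 0.2, -0.4]
grip_width: 0.0881
[ 8.67  0.04 -0.09] [-0.  0.  0.]
```

View pics/w4.png

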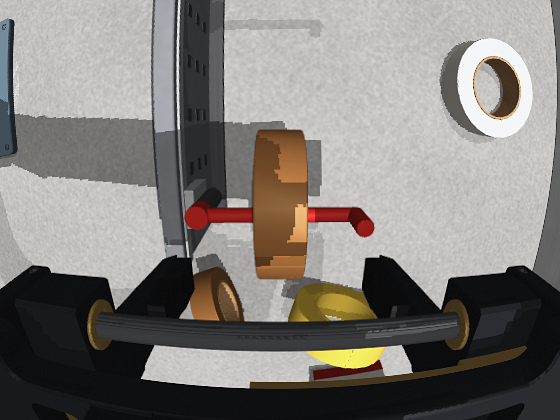

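The roll is centred between the fingers at (281,200). Full opening would hit the red pin at (365,228), so I'll narrow to about 54 mm before descending.

```bash
python3 -m jog '[[0,0,0,0,0,0,0.61],[0,0,0,0,0,0,0.61],[0,0,0,0,0,0,0.61],[1,0,-0.1,0,0,0,0.61],[3,0,-0.1,0,0,0,0.61],[5,0,-0.1,0,0,0,0.61],[5,0,-0.1,0,0,0,0.61],[5,0,-0.1,0,0,0,0.61]]' 20
python3 look.py wrist:w5;python3 to.py  .507 -.1725 .179 -1.44
```

```text
clock: 8.98
tool_pos: [0.5058, -0.1721, 0.2147]
orientation: [[-0.003, 1.0, -0.023], [0.001, -0.023, -1.0], [-1.0, -0.003, -0.001]]
ft_force: [0.2, -0.2, 1.2]
grip_width: 0.0541
[3.68 0.04 0.02] [ 0.002 -0.     0.   ]
```

View pics/w5.png

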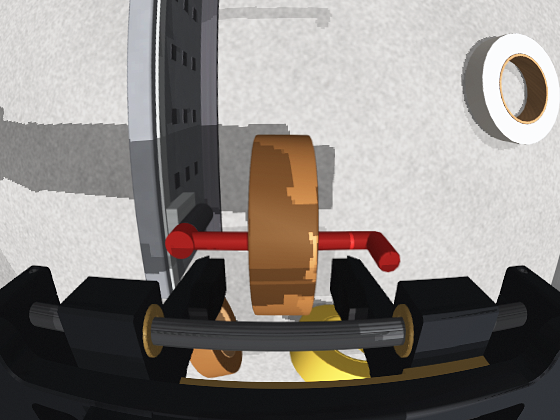

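Both fingertips (215,262) and (340,262) clear the roll faces, the pin and the hinge. Descending and gripping.

```bash
python3 -m jog '[[2,0.1,0,0,0,0,0.61],[3.6,0.1,0,0,0,0,0.61],[3.6,0.1,0,0,0,0,0.61],[3.6,0.1,0,0,0,0,0.61],[3.6,0.1,0,0,0,0,0.1],[3.6,0.1,0,0,0,0,0.1],[3.6,0.1,0,0,0,0,0.1],[3.6,0.1,0,0,0,0,0.1],[3.6,0.1,0,0,0,0,0.1],[3.6,0.1,0,0,0,0,0.1]]' 25
python3 -m jog '[[0,0,0,0,0,0,0.1],[0,0,0,0,0,0,0.1],[0,0,0,0,0,0,0.1]]'
python3 to.py  .507 -.1725 .225 -1.44 .62 -.1755 .225 -1.44  .62 .064 .225 -1.44
```

```text
clock: 9.87
tool_pos: [0.5084, -0.1727, 0.1809]
orientation: [[0.002, 1.0, -0.023], [-0.001, -0.023, -1.0], [-1.0, 0.002, 0.001]]
ft_force: [-0.8, 0.7, 7.2]
grip_width: 0.0377
clock: 10.12
tool_pos: [0.5084, -0.1727, 0.1808]
orientation: [[0.002, 1.0, -0.023], [-0.001, -0.023, -1.0], [-1.0, 0.002, 0.001]]
ft_force: [-1.2, -0.1, 6.8]
grip_width: 0.0378
[-4.42 -0.14 -0.02] [ 0.002  0.001 -0.002]
[-4.39 11.17  0.03] [ 0.002  0.001 -0.002]
[ -4.41  10.62 -23.92] [ 0.002  0.001 -0.002]
```

Gripped at a 37.8 mm opening. I'll lift 4.5 cm so the hole straddles the pin height, then check.

```bash
python3 -m jog '[[-1,0,0,0,0,0,0.1],[-2,0,0,0,0,0,0.1],[-3,0,0,0,0,0,0.1],[-4,0,0,0,0,0,0.1],[-4.6,0,0,0,0,0,0.1],[-4.6,0,0,0,0,0,0.1],[-4.6,0,0,0,0,0,0.1]]'
python3 look.py scene:s6 wrist:w6
python3 -c "
import cv2;i=cv2.imread('pics/s6.png')[120:290,100:400];cv2.imwrite('pics/s6c.png',cv2.resize(i,None,fx=2.5,fy=2.5))"
```

```text
clock: 10.7
tool_pos: [0.5077, -0.1726, 0.2261]
orientation: [[0.001, 1.0, -0.023], [-0.0, -0.023, -1.0], [-1.0, 0.001, 0.0]]
ft_force: [0.4, -0.2, -2.0]
grip_width: 0.0378
```

View pics/s6c.png

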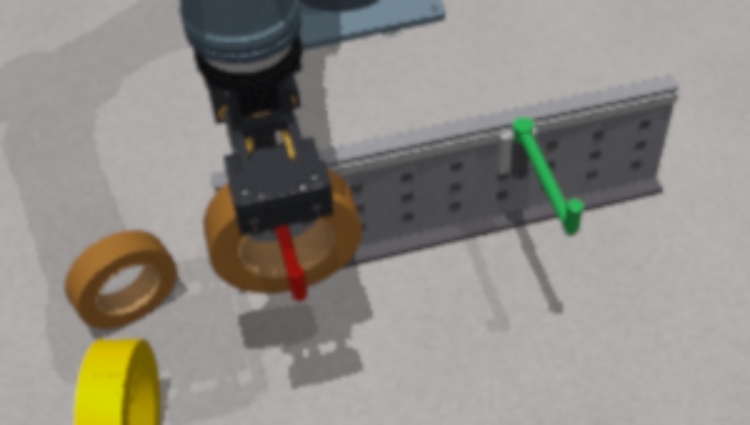

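View pics/w6.png

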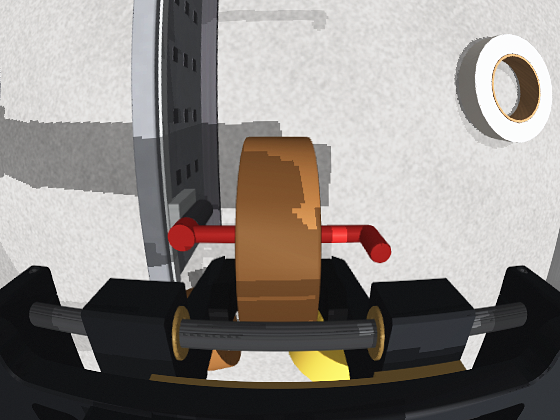

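The roll is held freely: Fz is about −2 N, its weight, and its centre is near 0.163. I'll slide it out past the red pin, then across.

```bash
python3 -m jog '[[0,1.5,0,0,0,0,0.1],[0,3.5,0,0,0,0,0.1],[0,5.5,0,0,0,0,0.1],[0,7.5,0,0,0,0,0.1],[0,9.5,0,0,0,0,0.1],[0,11.5,0,0,0,0,0.1],[0,12.5,0,0,0,0,0.1],[0,12.5,0,0,0,0,0.1],[0,12.5,0,0,0,0,0.1]]'
python3 to.py .632 .066 .226 -0.5
```

```text
clock: 11.55
tool_pos: [0.6321, -0.175, 0.2246]
orientation: [[-0.002, 1.0, -0.022], [0.001, -0.022, -1.0], [-1.0, -0.002, -0.001]]
ft_force: [-0.2, 0.5, -2.0]
grip_width: 0.0378
[ -0.13  -0.55 -24.09] [-0.014 -0.001  0.002]
```

```bash
python3 -m jog '[[-0.1,0,-2,-0.014,0,0,0.1],[-0.1,-0.1,-5,-0.014,0,0,0.1],[-0.1,-0.2,-8,-0.014,0,0,0.1],[-0.1,-0.3,-11,-0.014,0,0,0.1],[-0.1,-0.4,-14,-0.014,0,0,0.1],[-0.1,-0.5,-17,-0.014,0,0,0.1],[-0.1,-0.5,-20,-0.014,0,0,0.1],[-0.1,-0.5,-22.5,-0.014,0,0,0.1],[-0.1,-0.5,-24.1,-0.014,0,0,0.1],[-0.1,-0.5,-24.1,-0.014,0,0,0.1]]'
python3 -m jog '[[0,0,0,0,0,0,0.1],[0,0,0,0,0,0,0.1],[0,0,0,0,0,0,0.1]]'
python3 look.py scene:s7 top:t7 wrist:w7
python3 to.py .632 .067 .226 -0.5  .51 .067 .226 -.5
python3 - <<'E'
import pickle,cv2
from h import *
s=pickle.load(open("t7.pkl","rb"))
W=world(s);W[s["z_map"]<=0]=np.nan;m=masks(s)
P=W[m["green"]&(W[...,2]>.14)]; print(len(P),P.min(0),P.max(0))
P=W[m["brown"]&(W[...,2]>.1)&(W[...,0]<.8)&(W[...,0]>.56)]; print(len(P)); print(P.min(0),P.max(0)) if len(P) else 0
i=cv2.imread('pics/s7.png')[120:290,150:450];cv2.imwrite('pics/s7c.png',cv2.resize(i,None,fx=2.5,fy=2.5))
E
```

```text
clock: 12.38
tool_pos: [0.6313, 0.0719, 0.2269]
orientation: [[-0.001, 1.0, -0.002], [0.003, -0.002, -1.0], [-1.0, -0.001, -0.003]]
ft_force: [-0.2, 0.9, -2.4]
grip_width: 0.0377
clock: 12.63
tool_pos: [0.6328, 0.0636, 0.2266]
orientation: [[-0.0, 1.0, -0.011], [-0.001, -0.011, -1.0], [-1.0, -0.0, 0.001]]
ft_force: [-0.3, 1.0, -2.3]
grip_width: 0.0379
[ 0.07 -0.11 -0.26] [-0.002  0.001  0.   ]
[  0.07 -12.31  -0.13] [-0.002  0.001  0.   ]Traceback (most recent call last):
  File "<stdin>", line 5, in <module>
    return umr_minimum(a, axis, None, out, keepdims, initial, where)
ValueError: zero-size array to reduction operation minimum which has no identity
```

View pics/w7.png

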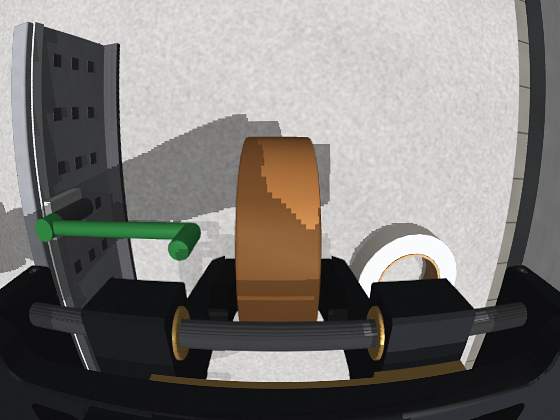

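```bash
python3 -c "
import cv2;i=cv2.imread('pics/s7.png')[120:290,150:450];cv2.imwrite('pics/s7c.png',cv2.resize(i,None,fx=2.5,fy=2.5))"
```

```text
(no output)
```

View pics/s7c.png

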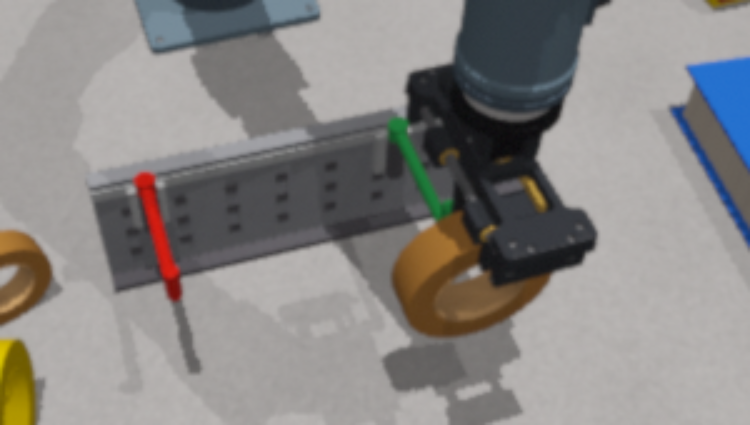

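The red hook is empty, with its pin at (173,285) in the crop. The roll is held in front of the green pin at (443,208). Centring it, then sliding on in two stages with a force check between.

```bash
python3 -m jog '[[0,0,-0.3,0,0,0,0.1],[0,-1,-0.3,0,0,0,0.1],[0,-2,-0.3,0,0,0,0.1],[0,-3,-0.3,0,0,0,0.1],[0,-4,-0.3,0,0,0,0.1],[0,-5,-0.3,0,0,0,0.1],[0,-5.5,-0.3,0,0,0,0.1],[0,-5.5,-0.3,0,0,0,0.1]]'
python3 to.py .51 .067 .226 -.5
```

```text
clock: 13.45
tool_pos: [0.5773, 0.0693, 0.2268]
orientation: [[-0.001, 1.0, -0.008], [-0.0, -0.008, -1.0], [-1.0, -0.001, 0.0]]
ft_force: [0.4, -0.8, -3.0]
grip_width: 0.0376
[ 0.08 -6.73  0.28] [0.    0.    0.001]
```

```bash
python3 -m jog '[[0,-1,0.15,0,0,0,0.1],[0,-2,0.2,0,0,0,0.1],[0,-3,0.2,0,0,0,0.1],[0,-4,0.2,0,0,0,0.1],[0,-5,0.2,0,0,0,0.1],[0,-6,0.2,0,0,0,0.1],[0,-6.9,0.2,0,0,0,0.1],[0,-6.9,0.2,0,0,0,0.1],[0,-6.9,0.2,0,0,0,0.1]]'
python3 to.py .51 .067 .1815 -.5
python3 look.py scene:s8 wrist:w8
python3 -c "
import cv2;i=cv2.imread('pics/s8.png')[120:290,150:450];cv2.imwrite('pics/s8c.png',cv2.resize(i,None,fx=2.5,fy=2.5))"
```

```text
clock: 14.2
tool_pos: [0.509, 0.0678, 0.2269]
orientation: [[0.001, 1.0, -0.009], [-0.0, -0.009, -1.0], [-1.0, 0.001, 0.0]]
ft_force: [0.3, 0.0, -2.3]
grip_width: 0.0375
[4.54 0.1  0.08] [ 0.     0.    -0.001]
```

View pics/s8c.png

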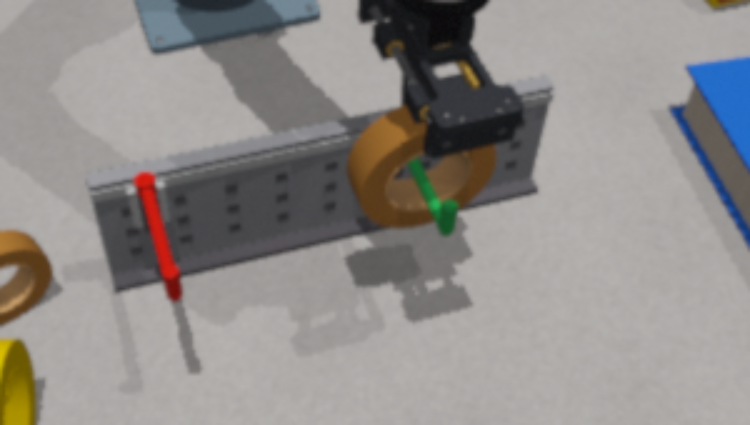

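View pics/w8.png

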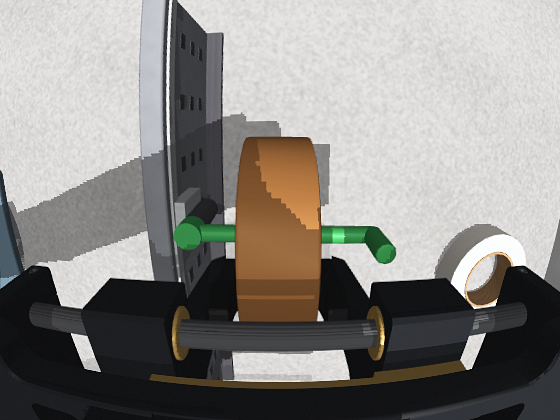

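The green bar runs through the hole, with the pin at (383,250) in the wrist view. Lowering onto the bar.

```bash
python3 -m jog '[[1,0,0,0,0,0,0.1],[2,0,0,0,0,0,0.1],[3,0,0,0,0,0,0.1],[3.8,0,0,0,0,0,0.1],[4.3,0,0,0,0,0,0.1],[4.5,0,0,0,0,0,0.1],[4.5,0,0,0,0,0,0.1],[4.5,0,0,0,0,0,0.1]]'
```

```text
clock: 14.97
tool_pos: [0.5092, 0.0679, 0.1816]
orientation: [[0.0, 1.0, -0.009], [0.0, -0.009, -1.0], [-1.0, 0.0, -0.0]]
ft_force: [1.1, 0.2, -2.6]
grip_width: 0.0373
```

```bash
python3 -m jog '[[0.1,0,0,0,0,0,0.1],[0.2,0,0,0,0,0,0.1],[0.2,0,0,0,0,0,0.1],[0.2,0,0,0,0,0,0.1]]'
```

```text
clock: 15.3
tool_pos: [0.5095, 0.0679, 0.1808]
orientation: [[0.001, 1.0, -0.009], [-0.0, -0.009, -1.0], [-1.0, 0.001, 0.0]]
ft_force: [-2.6, -1.3, 8.2]
grip_width: 0.0378
```

The roll is now resting on the bar (Fz +8 N). Releasing to about 54 mm and rising straight up.

```bash
python3 -m jog '[[-0.1,0,0,0,0,0,0.61],[-0.1,0,0,0,0,0,0.61],[-0.1,0,0,0,0,0,0.61],[-0.1,0,0,0,0,0,0.61],[-1,0,0,0,0,0,0.61],[-3,0,0,0,0,0,0.61],[-5,0,0,0,0,0,0.61],[-7,0,0,0,0,0,0.61],[-8.5,0,0,0,0,0,1],[-8.5,0,0,0,0,0,1]]'
python3 look.py scene:s9 wrist:w9
python3 -c "
import cv2;i=cv2.imread('pics/s9.png')[120:290,150:450];cv2.imwrite('pics/s9c.png',cv2.resize(i,None,fx=2.5,fy=2.5))"
python3 to.py .5665 -.173 .265 -91.4
```

```text
clock: 16.13
tool_pos: [0.5109, 0.0683, 0.2682]
orientation: [[0.006, 1.0, -0.009], [0.001, -0.009, -1.0], [-1.0, 0.006, -0.001]]
ft_force: [0.4, -0.3, -0.8]
grip_width: 0.0651
[1.000e-02 5.940e+00 2.403e+01] [ 1.586e+00 -1.000e-03 -1.000e-03]
```

View pics/s9c.png

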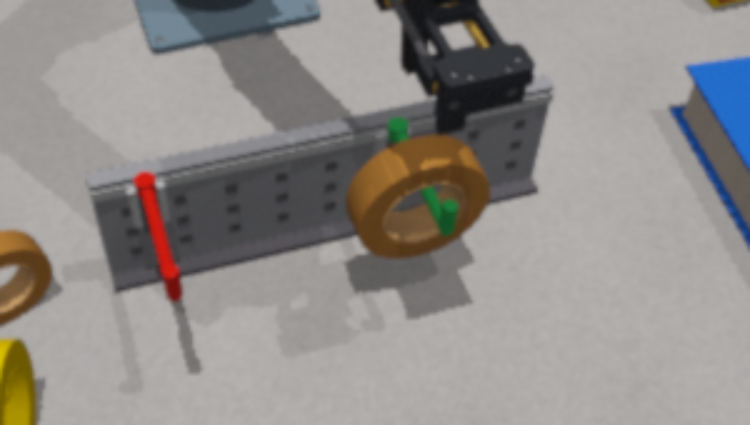

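View pics/w9.png

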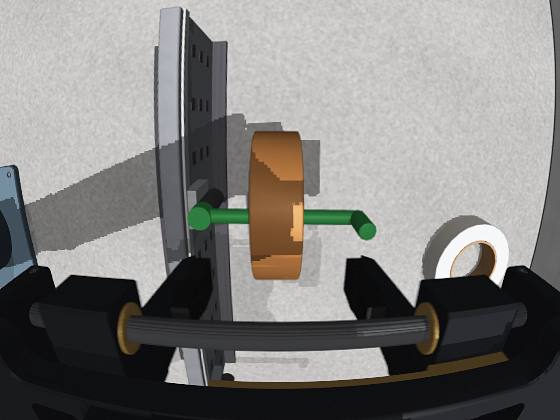

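The roll hangs on the green bar, crop (420,197). Moving over the red pin with the jaws tangential.

```bash
python3 -m jog '[[0,0.6,2.4,0.12,0,0,1],[0,1.2,4.8,0.24,0,0,1],[0,1.8,7.2,0.36,0,0,1],[0,2.4,9.6,0.48,0,0,1],[0,3,12,0.6,0,0,1],[0,3.6,14.4,0.72,0,0,1],[0,4.2,16.8,0.84,0,0,1],[0,4.8,19.2,0.96,0,0,1],[0,5.4,21.6,1.08,0,0,1],[0,5.9,24,1.2,0,0,1]]'
python3 -m jog '[[0,0,0,0.12,0,0,1],[0,0,0,0.24,0,0,1],[0,0,0,0.36,0,0,1],[0,0,0,0.386,0,0,1],[0,0,0,0.386,0,0,1],[0,0,0,0.386,0,0,1]]'
python3 look.py top:t10 wrist:w10
python3 - <<'E'
import pickle
from h import *
np.set_printoptions(precision=4,suppress=True)
for k,v in find(pickle.load(open("t10.pkl","rb"))).items(): print(k,v)
E
python3 to.py .566 -.173 .2 -91.4
```

```text
clock: 17.07
tool_pos: [0.5654, -0.1737, 0.2632]
orientation: [[-0.002, 0.349, -0.937], [0.0, -0.937, -0.349], [-1.0, -0.001, 0.002]]
ft_force: [0.1, 0.5, -0.6]
grip_width: 0.0882
clock: 17.57
tool_pos: [0.5656, -0.1724, 0.2639]
orientation: [[-0.001, -0.02, -1.0], [0.0, -1.0, 0.02], [-1.0, -0.0, 0.001]]
ft_force: [0.3, 1.1, -0.6]
grip_width: 0.088
green (array([0.5717, 0.0674, 0.1835]), array([0.51  , 0.0668]), (np.float32(0.99999774), np.float32(-0.0021147744)), 150)
red (None, array([ 0.4905, -0.1698]), (np.float32(0.9942619), np.float32(-0.10697302)), 68)
roll (np.float64(0.1848075685961469), array([0.5077, 0.0668, 0.1819]), ((508.1462097167969, 66.34342956542969), (53.27589797973633, 37.08321762084961), 88.42839813232422), ((508.11865234375, 66.71107482910156), (116.36518859863281, 37.288055419921875), 89.03632354736328))
[ 6.43  0.05 -0.02] [0.003 0.001 0.   ]
```

View pics/w10.png

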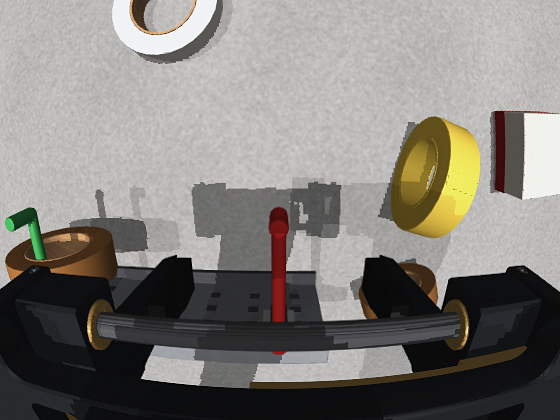

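View pics/t10.png

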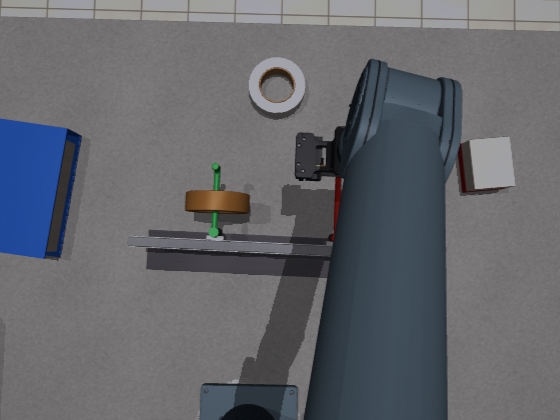

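The red pin top, at (279,222), is midway between the fingers. The roll hangs at (0.508, 0.067). Descending and pinching.

```bash
python3 -m jog '[[3,0,0,0,0,0,1],[6,0,0,0,0,0,1],[7.8,0,0,0,0,0,1],[7.8,0,0,0,0,0,1],[7.8,0,0,0,0,0,0],[7.8,0,0,0,0,0,0],[7.8,0,0,0,0,0,0],[7.8,0,0,0,0,0,0],[7.8,0,0,0,0,0,0],[7.8,0,0,0,0,0,0]]' 5
python3 -m jog '[[0,0,0,0,0,0,0],[0,0,0,0,0,0,0],[0,0,0,0,0,0,0],[0,0,0,0,0,0,0],[0,0,0,0,0,0,0],[0,0,0,0,0,0,0],[0,0,0,0,0,0,0]]' 5
cat > arc.py <<'E'
import numpy as np,sys,subprocess
H=np.array([.4415,-.1718]); x=np.array([.9997,-.0251]); y=np.array([.0251,.9997]); a=[]
for q in map(float,sys.argv[1:]):
    r=np.radians(q); p=H+.125*(np.sin(r)*x+np.cos(r)*y); a+=[p[0],p[1],.186,-1.44-q]
print(subprocess.run(["python3","to.py"]+[str(v) for v in a],capture_output=True,text=True).stdout)
E
python3 arc.py 90 85 80 75 70 65 60 55 50 45
```

```text
clock: 18.5
tool_pos: [0.5663, -0.1727, 0.1874]
orientation: [[0.001, -0.024, -1.0], [-0.0, -1.0, 0.024], [-1.0, 0.0, -0.001]]
ft_force: [-0.1, 0.7, -0.5]
grip_width: 0.0503
clock: 19.08
tool_pos: [0.5659, -0.1727, 0.1867]
orientation: [[-0.0, -0.024, -1.0], [-0.0, -1.0, 0.024], [-1.0, 0.0, 0.0]]
ft_force: [-0.0, -0.3, 0.8]
grip_width: 0.0139
[ 0.07  0.22 -0.06] [ 0.001  0.    -0.   ]
[ 0.07 -0.87 -0.01] [-0.086  0.    -0.   ]
[ 0.07 -1.95  0.13] [-0.173  0.    -0.   ]
[ 0.07 -3.01  0.37] [-0.261  0.    -0.   ]
[ 0.07 -4.05  0.69] [-0.348  0.    -0.   ]
[ 0.07 -5.06  1.11] [-0.435  0.     0.   ]
[ 0.07 -6.03  1.61] [-0.522  0.     0.   ]
[ 0.07 -6.95  2.2 ] [-0.61  0.    0.  ]
[ 0.07 -7.82  2.86] [-0.697  0.     0.   ]
[ 0.07 -8.62  3.59] [-0.784  0.     0.   ]
```

```bash
python3 -m jog '[[0,-0.9,0,-0.086,0,0,0],[0,-1.95,0.1,-0.173,0,0,0],[0,-3,0.4,-0.261,0,0,0],[0,-4.05,0.7,-0.348,0,0,0],[0,-5.05,1.1,-0.435,0,0,0],[0,-6.05,1.6,-0.522,0,0,0],[0,-6.95,2.2,-0.61,0,0,0],[0,-7.8,2.85,-0.697,0,0,0],[0,-8.6,3.6,-0.784,0,0,0],[0,-8.6,3.6,-0.784,0,0,0]]' 5
python3 -m jog '[[0,0,0,0,0,0,0],[0,0,0,0,0,0,0]]'
python3 arc.py 40 35 30 25 20 15 10 5 2 1
```

```text
clock: 19.92
tool_pos: [0.5309, -0.0845, 0.1867]
orientation: [[-0.001, 0.692, -0.721], [0.001, -0.721, -0.692], [-1.0, -0.001, 0.0]]
ft_force: [0.4, 0.8, -0.6]
grip_width: 0.0134
clock: 20.08
tool_pos: [0.5324, -0.086, 0.1867]
orientation: [[0.0, 0.687, -0.727], [0.0, -0.727, -0.687], [-1.0, -0.0, -0.0]]
ft_force: [0.5, 1.4, -1.1]
grip_width: 0.0137
[ 0.07 -1.14  0.05] [-0.09 -0.    0.  ]
[ 0.07 -2.22  0.19] [-0.177 -0.     0.   ]
[ 0.07 -3.28  0.43] [-0.265 -0.     0.   ]
[ 0.07 -4.32  0.76] [-0.352 -0.    -0.   ]
[ 0.07 -5.33  1.18] [-0.439 -0.    -0.   ]
[ 0.07 -6.29  1.69] [-0.527 -0.    -0.   ]
[ 0.07 -7.21  2.28] [-0.614 -0.    -0.   ]
[ 0.06 -8.07  2.95] [-0.701 -0.    -0.   ]
[ 0.06 -8.56  3.38] [-0.753 -0.    -0.   ]
[ 0.06 -8.72  3.53] [-0.771 -0.    -0.   ]
```

```bash
python3 -m jog '[[0,-1.1,0.05,-0.09,0,0,0],[0,-2.2,0.2,-0.177,0,0,0],[0,-3.3,0.4,-0.265,0,0,0],[0,-4.3,0.75,-0.352,0,0,0],[0,-5.3,1.2,-0.439,0,0,0],[0,-6.3,1.7,-0.527,0,0,0],[0,-7.2,2.3,-0.614,0,0,0],[0,-8.05,2.95,-0.7,0,0,0],[0,-8.55,3.4,-0.753,0,0,0],[0,-8.55,3.4,-0.753,0,0,0]]' 5
python3 -m jog '[[0,0,0,0,0,0,0],[0,0,0,0,0,0,0]]'
python3 arc.py 2
python3 -m jog '[[0,0,0,0,0,0,0.5],[0,0,0,0,0,0,0.5],[0,0,0,0,0,0,0.5],[0,0,0,0,0,0,0.5],[-2,0,0,0,0,0,0.5],[-5,0,0,0,0,0,0.5],[-9,0,0,0,0,0,0.5],[-13,0,0,0,0,0,0.5],[-13,0,0,0,0,0,0.5]]'
python3 to.py .4 -.4 .315 -1.5
```

```text
clock: 20.92
tool_pos: [0.4479, -0.0477, 0.1867]
orientation: [[-0.0, 0.998, -0.058], [-0.0, -0.058, -0.998], [-1.0, -0.0, 0.0]]
ft_force: [-0.6, 1.4, -1.8]
grip_width: 0.0135
clock: 21.08
tool_pos: [0.4489, -0.0477, 0.1867]
orientation: [[-0.0, 0.998, -0.061], [-0.0, -0.061, -0.998], [-1.0, -0.0, 0.0]]
ft_force: [-0.3, 0.1, -1.1]
grip_width: 0.0135
[ 0.07  0.   -0.07] [-0.001  0.     0.   ]

clock: 21.83
tool_pos: [0.4523, -0.0472, 0.3238]
orientation: [[0.012, 0.998, -0.058], [-0.001, -0.058, -0.998], [-1.0, 0.012, 0.001]]
ft_force: [1.9, -0.7, 0.8]
grip_width: 0.044
[ 0.86 -3.18 35.53] [-0.032  0.001 -0.012]
```

Moving the arm clear to the right so the top camera can check everything.

```bash
python3 -m jog '[[0,0,4,0,0,0,0.5],[0,0,8,0,0,0,0.5],[0,0,12,0,0,0,0.5],[0,0,16,0,0,0,0.5],[0,0,20,0,0,0,0.5],[0,0,24,0,0,0,0.5],[0,0,28,0,0,0,0.5],[0,0,32,0,0,0,0.5],[0,0,32,0,0,0,0.5]]'
python3 look.py top:t11 scene:s11
python3 - <<'E'
import pickle
from h import *
np.set_printoptions(precision=4,suppress=True)
for k,v in find(pickle.load(open("t11.pkl","rb"))).items(): print(k,v)
E
```

```text
clock: 22.58
tool_pos: [0.427, -0.3754, 0.3162]
orientation: [[-0.001, 0.998, -0.068], [-0.004, -0.068, -0.998], [-1.0, -0.001, 0.004]]
ft_force: [-0.6, 0.2, 0.5]
grip_width: 0.044
green (array([0.5725, 0.0674, 0.1841]), array([0.5085, 0.0667]), (np.float32(0.99999315), np.float32(-0.0037001837)), 152)
red (array([ 0.4479, -0.0461,  0.1846]), array([ 0.4444, -0.119 ]), (np.float32(0.05229752), np.float32(0.99863154)), 364)
roll (np.float64(0.18473132407419598), array([0.5078, 0.0672, 0.1819]), ((508.18194580078125, 65.46586608886719), (57.14728546142578, 36.864654541015625), 88.83434295654297), ((508.13641357421875, 67.66801452636719), (114.10549926757812, 37.22711181640625), 89.4860610961914))
```

View pics/t11.png

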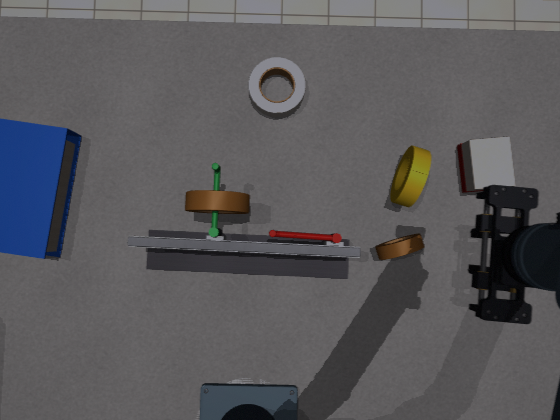

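View pics/s11.png

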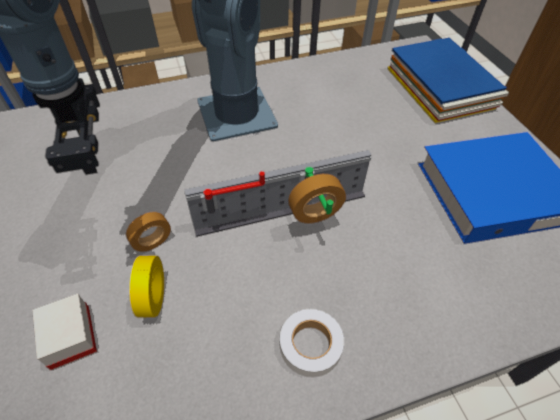

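The roll hangs at (217,202) in the top view. Red is flat at about 0.03 rad, green is at about 1.55 rad, and the arm is clear. Handing in.

```bash
python3 -m jog '[[0,0,0,0,0,0,0.5],[0,0,0,0,0,0,0.5],[0,0,0,0,0,0,0.5],[0,0,0,0,0,0,0.5]]'; python3 -c "
from station import bot
print(bot.hand_in())"
```

```text
clock: 23.02
tool_pos: [0.4305, -0.3656, 0.3169]
orientation: [[0.0, 0.998, -0.056], [0.0, -0.056, -0.998], [-1.0, 0.0, -0.0]]
ft_force: [0.3, 0.8, 0.2]
grip_width: 0.044
the job is handed in; nothing more can be done
None
```

I unfolded the green hook, moved the brown roll from the red hook onto the green one without dropping it, and folded the red hook flat. I handed the job in at 23 s of the allowed 67 s; no verdict was given.

My last camera checks before handing in showed:
- **Green hook:** about 1.55 rad, against a required 1.31 or more.
- **Red hook:** about 0.03 rad, against a limit of 0.2.
- **Roll:** hanging at x 0.508, y 0.067 with its top at 0.185 m, so its centre is about 0.12 m up and some 65 mm in from the green pin. Its position matched the previous look 5 s earlier to within about 1 mm.
- **Arm:** clear of everything.

No check failed. The only oddity was an upward push of about 7–8 N on the tool when gripping the roll and again when seating it on the bar, well under the limits.

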